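Set the stock tags after restocking

TASK

The bins in the tray have been restocked but the flip tags on the rail in front of them have not been set. Push the tags that are wrong over with the fingers, so that every bin heaped full shows the round-disc face (tag fully over to the right of its pin) and the bin that has run down to its last pieces shows the bar face (tag fully over to the left), each tag resting against its stop. Only push: do not pick up anything, and leave the bins and the other things where they stand.

Things in the scene. Friction and masses are not known exactly. Their poses are not given: they have to be found in the camera images.
- bin_stand: light grey sheet tray 390 mm wide (its y), fixed, holding four bins in a row. Origin: on the bench under the middle of its front rail (upright sheet 3 mm thick along y, top 61 mm above the bench); x points to the bins, away from the robot's side, y left, z up. Tray from x = -4 to 166 mm. Bin places and tags at y = -141, -47, 47, 141 mm. From rail to bins, above 45 mm, there is free space behind the tags
- tag_a_pin (a point): foot of one flip tag's hinge pin, on a dark clip 34 mm wide on the rail, straight in front of one bin place, 70 mm above the bench; axes as the stand's. The pin is 60 mm long and leans 0.26 rad back (+x, to the bin): half-way up it lies 8 mm further in +x. Two thin stop pins stand 11 mm left and right of it, 6 to 14 mm behind, up to 14 mm above this point
- tag_a (a joint): this tag, an aluminium leaf 2.6 mm thick, 4 to 40 mm out from the pin, 3 to 53 mm up along it. 0: sticks out to the robot's side (stand -x). +1.5, right stop: lies along the rail to the right (-y), showing a raised black ROUND DISC (26 mm): full. -1.5, left stop: lies to the left, showing a black BAR (26 x 8 mm): not full. Very free; past the middle it falls to the nearer stop by its own weight
- tag_b_pin (a point): foot of one flip tag's hinge pin, on a dark clip 34 mm wide on the rail, straight in front of one bin place, 70 mm above the bench; axes as the stand's. The pin is 60 mm long and leans 0.26 rad back (+x, to the bin): half-way up it lies 8 mm further in +x. Two thin stop pins stand 11 mm left and right of it, 6 to 14 mm behind, up to 14 mm above this point
- tag_b (a joint): this tag, an aluminium leaf 2.6 mm thick, 4 to 40 mm out from the pin, 3 to 53 mm up along it. 0: sticks out to the robot's side (stand -x). +1.5, right stop: lies along the rail to the right (-y), showing a raised black ROUND DISC (26 mm): full. -1.5, left stop: lies to the left, showing a black BAR (26 x 8 mm): not full. Very free; past the middle it falls to the nearer stop by its own weight
- tag_c_pin (a point): foot of one flip tag's hinge pin, on a dark clip 34 mm wide on the rail, straight in front of one bin place, 70 mm above the bench; axes as the stand's. The pin is 60 mm long and leans 0.26 rad back (+x, to the bin): half-way up it lies 8 mm further in +x. Two thin stop pins stand 11 mm left and right of it, 6 to 14 mm behind, up to 14 mm above this point
- tag_c (a joint): this tag, an aluminium leaf 2.6 mm thick, 4 to 40 mm out from the pin, 3 to 53 mm up along it. 0: sticks out to the robot's side (stand -x). +1.5, right stop: lies along the rail to the right (-y), showing a raised black ROUND DISC (26 mm): full. -1.5, left stop: lies to the left, showing a black BAR (26 x 8 mm): not full. Very free; past the middle it falls to the nearer stop by its own weight
- tag_d_pin (a point): foot of one flip tag's hinge pin, on a dark clip 34 mm wide on the rail, straight in front of one bin place, 70 mm above the bench; axes as the stand's. The pin is 60 mm long and leans 0.26 rad back (+x, to the bin): half-way up it lies 8 mm further in +x. Two thin stop pins stand 11 mm left and right of it, 6 to 14 mm behind, up to 14 mm above this point
- tag_d (a joint): this tag, an aluminium leaf 2.6 mm thick, 4 to 40 mm out from the pin, 3 to 53 mm up along it. 0: sticks out to the robot's side (stand -x). +1.5, right stop: lies along the rail to the right (-y), showing a raised black ROUND DISC (26 mm): full. -1.5, left stop: lies to the left, showing a black BAR (26 x 8 mm): not full. Very free; past the middle it falls to the nearer stop by its own weight
- bin_nuts: grey plastic bin 90 mm deep (x), 80 mm wide, low front wall 40 mm and back 70 mm high, loose in the tray behind one of the tags. Origin: middle of its underside, 107 mm behind (+x) its tag's pin. Full: heaped with hexagon nuts (heap up to about 80 mm, its front up to 60 mm high)
- bin_bolts: grey plastic bin 90 mm deep (x), 80 mm wide, low front wall 40 mm and back 70 mm high, loose in the tray behind one of the tags. Origin: middle of its underside, 107 mm behind (+x) its tag's pin. Full: heaped with steel bolts lying crosswise
- bin_long_bolts: grey plastic bin 90 mm deep (x), 80 mm wide, low front wall 40 mm and back 70 mm high, loose in the tray behind one of the tags. Origin: middle of its underside, 107 mm behind (+x) its tag's pin. Full: heaped with long yellowish bolts lying front to back
- bin_low: grey plastic bin 90 mm deep (x), 80 mm wide, low front wall 40 mm and back 70 mm high, loose in the tray behind one of the tags. Origin: middle of its underside, 107 mm behind (+x) its tag's pin. Not full: only one bolt and one nut lie on its bare floor
- pen_marker: marker pen 135 mm long, 16 mm high, lying in the tray between rail and bins; a bystander. Origin: middle of its underside
- spare_nut: loose hexagon nut, 24 mm, 13 mm high, on the bench in front of the rail; a bystander. Origin: middle of its underside
- spanner_13: spanner 161 mm long lying on the right of the bench; a bystander. Origin: middle of its underside
- pliers: pliers 197 mm long lying on the right of the bench; a bystander. Origin: middle of its underside
- tape_measure: yellow tape measure 35 x 76 x 62 mm, on the right; a bystander. Origin: middle of its underside
- oil_bottle: blue oil bottle, 67 mm across, 194 mm high, behind the stand; a bystander. Origin: middle of its underside
- spray_can: spray can, 67 mm across, 225 mm high, behind the stand; a bystander. Origin: middle of its underside

How it is judged:
At the end, for the whole second after the job is handed in: Each tag in front of a full bin is within 0.25 rad of its right stop (joint above 1.25), the tag in front of the run-down bin is within 0.25 rad of its left stop (joint below -1.25), the tags are at rest, and every bin is within 15 mm of where it stood (((y of bin_low in the frame of tag_a_pin between -0.047 and 0.047 m and value of joint tag_a below -1.25 rad) or (not (y of bin_low in the frame of tag_a_pin between -0.047 and 0.047 m) and value of joint tag_a above 1.25 rad)) and velocity of joint tag_a between -0.1 and 0.1 rad/s and ((y of bin_low in the frame of tag_b_pin between -0.047 and 0.047 m and value of joint tag_b below -1.25 rad) or (not (y of bin_low in the frame of tag_b_pin between -0.047 and 0.047 m) and value of joint tag_b above 1.25 rad)) and velocity of joint tag_b between -0.1 and 0.1 rad/s and ((y of bin_low in the frame of tag_c_pin between -0.047 and 0.047 m and value of joint tag_c below -1.25 rad) or (not (y of bin_low in the frame of tag_c_pin between -0.047 and 0.047 m) and value of joint tag_c above 1.25 rad)) and velocity of joint tag_c between -0.1 and 0.1 rad/s and ((y of bin_low in the frame of tag_d_pin between -0.047 and 0.047 m and value of joint tag_d below -1.25 rad) or (not (y of bin_low in the frame of tag_d_pin between -0.047 and 0.047 m) and value of joint tag_d above 1.25 rad)) and velocity of joint tag_d between -0.1 and 0.1 rad/s and distance of each of bin_nuts, bin_bolts, bin_long_bolts, bin_low, tag_a, tag_b, tag_c, tag_d from where it was at the start of the episode below 0.015 m); the robot touches nothing.
It fails at once if a bin is lifted, tipped or pushed more than 20 mm from its place (distance of any of bin_nuts, bin_bolts, bin_long_bolts, bin_low from where it was at the start of the episode above 0.02 m or angle between any of bin_nuts, bin_bolts, bin_long_bolts, bin_low's own z axis and vertical above 0.3 rad).
It fails at once if one of the other loose things is picked up, knocked over or pushed more than 30 mm (distance of any of pen_marker, spare_nut, spanner_13, pliers, tape_measure, oil_bottle, spray_can from where it was at the start of the episode above 0.03 m).
It also fails if it takes over 61 s, if anything falls off the work surface, if the arm or the gripper's body presses on something with over 40 N, if the wrist force passes 120 N, or if a joint passes its speed limit or range.

ROBOT

A 6-joint arm with a two-finger parallel gripper is mounted at the origin on the work surface; the furniture and walls round the work are solid. World frame = base frame: x ahead of the robot, y to its left, z up, the work surface at z = 0. Lengths are in m, angles in rad, forces in N, time in s.
With the tool pointing down it reaches from about 0.375 to 0.9 m from the base axis. Payload 3.1 kg.
Tool frame: the origin (TCP) lies midway between the tips of the shut fingers; the grasp point (between the pads) lies 19 mm behind it; x points along the fingers, y is the direction in which the jaws open and shut, and the axes are right-handed (so a half turn about x gives the same grasp; the last joint's range is limited). The gripper opens to 87 mm and grips with 3 to 60 N. Pads are 19 mm wide; open, the fingers measure 117 mm over their backs; the gripper's body (75 mm by 190 mm) begins 51 mm behind the grasp point.
Start: joints at [-1.494, 0.527, 1.433, -0, 1.181, -0.178], TCP at [0.158, -0.605, 0.223] pointing down, gripper open.
Joint ranges: [-3.08, 3.08], [-0.75, 2.2], [0.22, 2.44], [-1.43, 4.57], [0, 2.65], [-2.85, 2.85]. Speed limits (rad/s): [2.79, 2.79, 3.14, 3.14, 3.14, 3.14].

INTERFACE

Orientations are given as a unit quaternion [x, y, z, w].
In Python, from rig import get_obs, imaging, robot gives the robot as it stands.
- The arm moves only by the shell command python3 -m inch 'ROWS' [FORCE]. ROWS is JSON, a list of rows, each a list of 3 entries, a list of its own where there are three numbers: the finger opening in mm, from 0 to 87, then the shift along the tool's x, y, z in mm, then the turn, a rotation vector about the tool's x, y, z in degrees. In form: [[grip, [dx, dy, dz], [wx, wy, wz]], ...]. A call has 1 to 12 rows; each row shifts and turns the pose as measured when the row begins, along the tool's axes as they then stand; what a row does not reach is not made up. A row lasts 1/8 s, in which the tool goes at most 62.5 mm and 10.7 degrees, less where a joint would pass 70% of its speed; a pose out of reach is approached as far as the arm can. A call with a gripper value outside its range is refused whole. The fingers move at their own pace and stop on an object; FORCE is the grip in N (left out, the last holds). Time passes only in rows, so rows that do not move let the fingers close. It gives the time, the measured TCP pose, the force and the opening at its end, in the units of the state.
- get_obs(): the state, without advancing time (a new reading comes with each control period).
- imaging.camera(name): name is "scene" or "top" or "wrist"; returns the picture (384x512x3 uint8, red, green, blue); there is no depth.
- imaging.camera_params(name): a dict with "camera_matrix" (3x3 intrinsics, pixels), "xyz" and "rotation" of the camera in the world. Camera axes: x right, y down, z forward; pixel columns grow to the right and rows downward; lengths in m; the calibration is good to about 2 mm. The wrist camera is an equidistant fisheye: a pixel r from the principal point sees the ray r / f radians off the axis. A picture is of the moment at which its call begins: read the wrist's pose just before it. camera_params takes no time and is no camera call; for the wrist camera it gives the pose at the moment of the call.
- robot.hand_in(): hands the job in, once; it reports no verdict.
Trained networks look in the newest picture that a camera, given by its name, has taken for a name from the list of things; names that differ only in an ending like _2 or _b are one class to them, and where a whole thing is asked for, a point or a joint stands for the part that bears it (a point fixed in the world has none). Each returns a list of dicts, best first, with "confidence" (0 to 1); they miss things now and then, are a little off and sometimes report something else, mostly with a low value. They report only what shows in the picture. A call takes as long as a camera call.
- imaging.cut_out(camera, target): "pixels" (384x512 bool, what is visible of it) and "box" ([centre column, centre row, width, height] in pixels, round what is visible of it).
- imaging.tip_of(camera, target): "pixel" ([column, row] in pixels: a listed point, or the origin of a listed thing).
The state is a dict: "time": time; "q": joint angles; "joint_velocities": joint speeds; "joint_torque": joint torques, N m; "position": TCP position; "tool_rot": TCP orientation; "ft_force": force on the tool from outside, world axes, zero at the start; "moment": the same for the moment, N m; "grip_width": finger opening in m.
Only numpy, scipy, OpenCV 4.12 (cv2) and the standard library are available. Lean on these libraries where they do the work, as an engineer would, in place of code of your own. Each camera call takes 0.05 s, during which the arm holds its last target. There are 200 camera calls.

## Working session

There is one attempt and no reset: what is moved stays moved. The work goes in short steps, Python scripts to look and compute and a shell command to move; the robot and the scene stay as the last step left them, time stands still between calls to the robot, and variables do not carry over. Pictures are saved under pics/ and viewed, about 8 in all and at most 12, crops included, and the job is handed in when it is done.

```bash
mkdir -p pics; ls
python3 - <<'E'
from rig import get_obs, imaging, robot
import cv2,numpy as np
o=get_obs();print(o['time'],o['position'],o['tool_rot'])
for c in ['scene','top']:
    im=imaging.camera(c);cv2.imwrite(f'pics/{c}0.png',cv2.resize(im[:,:,::-1],(800,600),interpolation=cv2.INTER_CUBIC))
    p=imaging.camera_params(c);print(c,p)
    for t in ['tag_a_pin','bin_low','spare_nut']:
        print(t,[(np.round(d['pixel'],1).tolist(),round(d['confidence'],2)) for d in imaging.tip_of(c,t)])
E
```

```text
pics
0.0 [ 0.15808271 -0.60394452  0.22157211] [ 0.70134732  0.09096491 -0.70130887  0.0894606 ]
scene {'camera_matrix': array([[398.86192131,   0.        , 251.40654453],
       [  0.        , 398.86192131, 187.95743941],
       [  0.        ,   0.        ,   1.        ]]), 'xyz': array([ 0.61357471, -0.90394215,  0.47689616]), 'rotation': array([ 0.84220263,  0.00559817,  0.00627077, -0.5390956 ])}
tag_a_pin [([213.5, 161.1], 0.55), ([253.3, 206.3], 0.38)]
bin_low [([242.9, 165.7], 0.58)]
spare_nut [([189.6, 202.2], 0.45)]
top {'camera_matrix': array([[355.95473058,   0.        , 251.30918654],
       [  0.        , 355.95473058, 193.35592629],
       [  0.        ,   0.        ,   1.        ]]), 'xyz': array([ 0.49142313, -0.01969758,  0.96719496]), 'rotation': array([-0.69873153,  0.71229909, -0.04891771,  0.04484767])}
tag_a_pin [([175.2, 242.3], 0.53), ([336.6, 272.6], 0.25)]
bin_low [([134.7, 206.1], 0.72), ([193.8, 240.6], 0.55), ([205.2, 237.0], 0.17)]
spare_nut [([233.6, 256.0], 0.51)]
```

View pics/scene0.png

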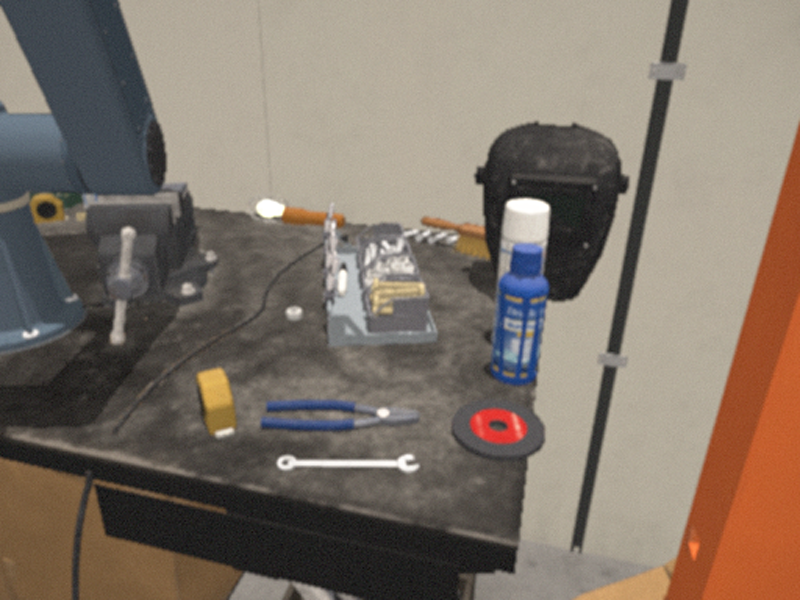

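View pics/top0.png

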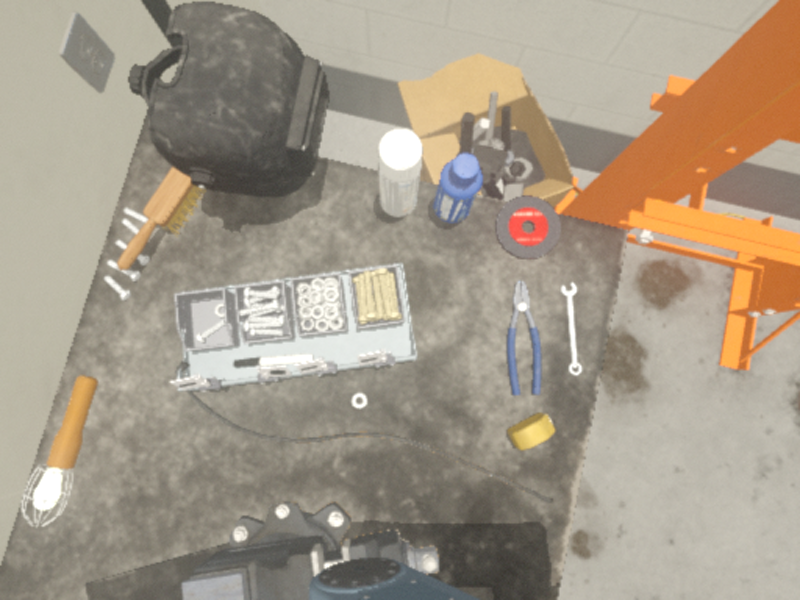

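The top view shows the run-down bin leftmost (800x600 px 210,320), then bolts, nuts and long bolts. The spare nut is at (359,401) and the pen lies between rail and bins. Next I measure the stand and zoom in on the tags.

```bash
cat > h.py <<'E'
from rig import get_obs, imaging, robot
import cv2,numpy as np
from scipy.spatial.transform import Rotation as R
def ray(c,uv,p=None):
    p=p or imaging.camera_params(c);K=p['camera_matrix']
    d=np.linalg.inv(K)@[uv[0],uv[1],1];return p['xyz'],R.from_quat(p['rotation']).apply(d)
def at_z(c,uv,z):
    o,d=ray(c,uv);return o+d*(z-o[2])/d[2]
def proj(c,X,p=None):
    p=p or imaging.camera_params(c);K=p['camera_matrix']
    v=R.from_quat(p['rotation']).inv().apply(np.atleast_2d(X)-p['xyz'])
    if c=='wrist':
        th=np.arctan2(np.hypot(v[:,0],v[:,1]),v[:,2]);a=np.arctan2(v[:,1],v[:,0])
        return np.c_[K[0,2]+K[0,0]*th*np.cos(a),K[1,2]+K[1,1]*th*np.sin(a)]
    w=v@K.T;return w[:,:2]/w[:,2:]
E
python3 - <<'E'
from h import *
im=imaging.camera('top')
cv2.imwrite('pics/top1.png',cv2.resize(im[160:260,105:275,::-1],(800,471),interpolation=cv2.INTER_CUBIC))
K=.64
for t in ['bin_nuts','bin_bolts','bin_long_bolts','bin_low','bin_stand','spare_nut','spray_can']:
    r=imaging.tip_of('top',t)
    if r:
        d=r[0];print(t,np.round(d['pixel'],1),round(d['confidence'],2),np.round(at_z('top',d['pixel'],0.0),3))
for d in imaging.tip_of('top','tag_a_pin'): print('pin',np.round(d['pixel'],1),round(d['confidence'],2),np.round(at_z('top',d['pixel'],0.07),3))
r=imaging.cut_out('top','bin_stand')
if r:
    m=r[0]['pixels'].astype(np.uint8);b=cv2.minAreaRect(np.argwhere(m)[:,::-1].astype(np.float32));print(b,cv2.boxPoints(b))
E
```

```text
bin_nuts [202.6 198.3] 0.82 [0.609 0.107 0.   ]
bin_bolts [171.6 201.5] 0.78 [0.602 0.191 0.   ]
bin_long_bolts [239.4 194.1] 0.82 [0.619 0.006 0.   ]
bin_low [136.3 206.1] 0.98 [0.591 0.287 0.   ]
bin_stand [193.1 238.9] 0.65 [0.5   0.133 0.   ]
spare_nut [233.  254.4] 0.5 [0.456 0.026 0.   ]
spray_can [258.7 126.3] 0.89 [ 0.81  -0.051  0.   ]
pin [173.1 239.6] 0.64 [0.498 0.171 0.07 ]
((187.0374298095703, 209.29307556152344), (63.653621673583984, 153.182373046875), 82.7249984741211) [[107.03253 187.42136]
 [258.98175 168.02359]
 [267.04233 231.1648 ]
 [115.09311 250.56256]]
```

View pics/top1.png

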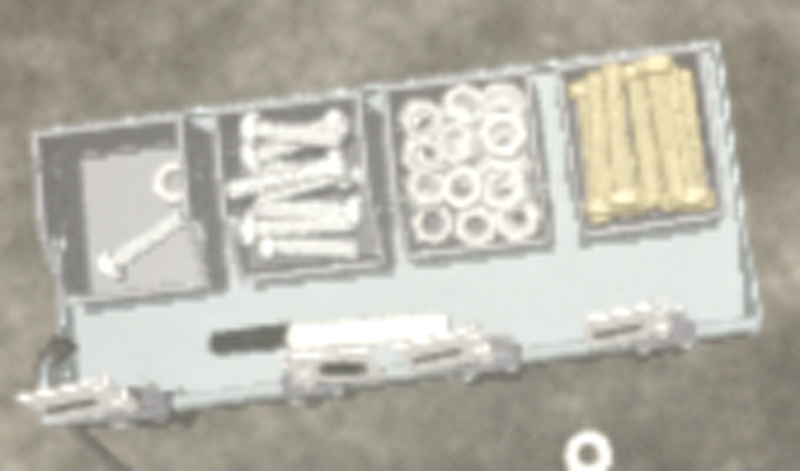

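Crop: clips at (150,400), (~325,380), (500,355) and (675,330). Tag 1, at the low bin, lies left, which is right for it. Tag 2 (bolts) lies right and shows the disc, also right. Tags 3 (nuts) and 4 (long bolts) lie left, so both are wrong and I'll flip them from behind.

```bash
cat >> h.py <<'E'
def plan(tgt,Rt):
    o=get_obs();Rc=R.from_quat(o['tool_rot']);print('shift tool mm',np.round(Rc.inv().apply(np.array(tgt)-o['position'])*1e3,1),'turn deg',np.round((Rc.inv()*Rt).as_rotvec(degrees=True),1))
E
python3 - <<'E'
from h import *
c=np.array([[150,400],[500,355],[675,330]])/4.706+[105,160]
P=np.array([at_z('top',u,.066) for u in c]);print(P.round(3))
for u in [(760,325),(718,42),(35,132)]: print(at_z('top',np.array(u)/4.706+[105,160],.0).round(3))
yaw=np.arctan2(0.028,0.281)
print('clip yaw',np.arctan2(*((P[0]-P[2])[[0,1]]*[-1,1])),yaw)
Rs=R.from_euler('z',yaw)
Rc=R.from_quat(get_obs()['tool_rot']);print(Rc.as_matrix().round(2))
X,Y=Rs.as_matrix()[:,0],Rs.as_matrix()[:,1]
for s in(1,-1):
    Rt=R.from_matrix(np.c_[[0,0,-1],s*X,np.cross([0,0,-1],s*X)]);plan(P[1]*[1,1,0]+38e-3*X+26e-3*Y+[0,0,.2],Rt)
o=np.array([.499,.137,0])
for n,t in(('c',-.047),('d',-.141)):print(n,o+t*Y,proj('top',o+t*Y+[0,0,.066]))
E
```

```text
[[ 0.487  0.263  0.066]
 [ 0.507  0.077  0.066]
 [ 0.518 -0.017  0.066]]
[ 0.522 -0.066  0.   ]
[ 0.688 -0.045  0.   ]
[0.642 0.354 0.   ]
clip yaw 0.11254179839958714 0.09931629168826775
[[-0.    0.25 -0.97]
 [ 0.   -0.97 -0.25]
 [-1.   -0.    0.  ]]
shift tool mm [  22.6 -590.7 -551.4] turn deg [-81.  -0.   0.]
shift tool mm [  22.6 -590.7 -551.4] turn deg [99.  0.  0.]
c [0.5036602  0.09023161 0.        ] [[205.85454496 236.8372439 ]]
d [ 0.51298059 -0.00330518  0.        ] [[243.03035415 232.37885531]]
```

```bash
python3 -m inch '[[0,[0,-40,-40],[0,0,0]],[0,[0,-45,-42],[0,0,0]],[0,[0,-45,-42],[0,0,0]],[0,[0,-45,-42],[0,0,0]],[0,[0,-45,-42],[0,0,0]],[0,[0,-45,-42],[0,0,0]],[0,[0,-45,-42],[0,0,0]],[0,[0,-45,-42],[0,0,0]],[0,[0,-45,-42],[0,0,0]],[0,[0,-45,-42],[0,0,0]],[0,[0,-45,-42],[0,0,0]],[0,[0,-30,-30],[0,0,0]]]'
python3 -m inch '[[0,[0,0,0],[-10,0,0]],[0,[0,0,0],[-10,0,0]],[0,[0,0,0],[-10,0,0]],[0,[0,0,0],[-10,0,0]],[0,[0,0,0],[-10,0,0]],[0,[0,0,0],[-10,0,0]],[0,[0,0,0],[-10,0,0]],[0,[0,0,0],[-10,0,0]],[0,[0,0,0],[0,0,0]],[0,[0,0,0],[0,0,0]]]'
python3 - <<'E'
from h import *
p=imaging.camera_params('wrist');im=imaging.camera('wrist');o=get_obs();print(o['time'],o['position'],o['q'].round(2) if hasattr(o['q'],'round') else o['q'])
print(R.from_quat(o['tool_rot']).as_matrix().round(2))
print(p)
for d in imaging.tip_of('wrist','tag_a_pin'): print(np.round(d['pixel'],1),d['confidence'])
big=cv2.resize(im[:,:,::-1],(800,600),interpolation=cv2.INTER_CUBIC)
O=np.array([.505,.125,0]);Rs=R.from_euler('z',.108)
for t in(-.141,-.047,.047,.141):
    u=proj('wrist',O+Rs.apply([0,t,.07]),p)[0];print(t,u.round(1))
    cv2.circle(big,tuple(int(v*1.5625) for v in u),3,(0,0,255),1)
cv2.imwrite('pics/w0.png',big)
E
```

```text
time: 2.4
position: [0.5112, 0.0275, 0.2223]
tool_rot: [0.705, 0.082, -0.698, 0.092]
ft_force: [0.6, -0.3, 0.4]
grip_width: -0.0001
time: 3.65
position: [0.5139, 0.0321, 0.2235]
tool_rot: [0.469, 0.522, -0.468, 0.537]
ft_force: [0.7, -0.5, 0.2]
grip_width: 0.0008
3.7 [0.5138642  0.0321393  0.22353876] [-0.15  0.37  1.72 -0.01  1.04 -0.27]
[[ 0.02  0.99  0.12]
 [-0.01  0.12 -0.99]
 [-1.    0.01  0.01]]
{'camera_matrix': array([[297.31863964,   0.        , 260.13082689],
       [  0.        , 297.31863964, 190.43584875],
       [  0.        ,   0.        ,   1.        ]]), 'xyz': array([0.50348877, 0.10562568, 0.38503606]), 'rotation': array([0.98845794, 0.05924884, 0.01585314, 0.13852491])}
[258.3  42.1] 0.58
[340.5  54.9] 0.32
-0.141 [257.7 217.2]
-0.047 [258.7 133.7]
0.047 [259.9  45.9]
0.141 [261.2 -32.4]
```

View pics/w0.png

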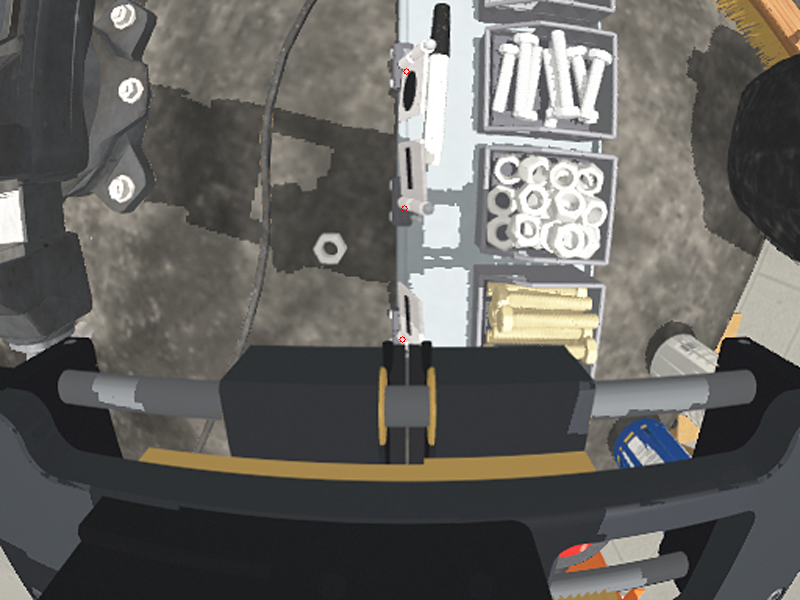

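Marked pin positions land on the pin feet: c at (405,208), d at (402,339). Tag b shows its disc at (410,90); c and d show bars. Going in behind tag c.

```bash
python3 -m inch '[[0,[0,22,-36],[0,0,0]],[0,[0,21,-36],[0,0,0]],[0,[0,0,0],[0,0,0]],[0,[40,0,0],[0,0,0]],[0,[40,0,0],[0,0,0]],[0,[0,0,0],[0,0,0]],[0,[0,0,0],[0,0,0]]]'
cat >> h.py <<'E'
O=np.array([.505,.125,0]);Rs=R.from_euler('z',.108)
def where(t):
    o=get_obs();print(o['time'],'in pin frame mm',(Rs.inv().apply(o['position']-O)*1e3-[0,t,0]).round(1),o['ft_force'])
E
python3 - <<'E'
from h import *
where(-47)
im=imaging.camera('wrist');cv2.imwrite('pics/w1.png',im[:,:,::-1])
E
```

```text
time: 4.62
position: [0.5513, 0.1069, 0.1436]
tool_rot: [0.471, 0.519, -0.47, 0.536]
ft_force: [0.2, -0.9, 0.5]
grip_width: 0.0003
4.625 in pin frame mm [ 44.1  24.1 143.6] [ 0.15114841 -0.87704343  0.5126935 ]
```

View pics/w1.png

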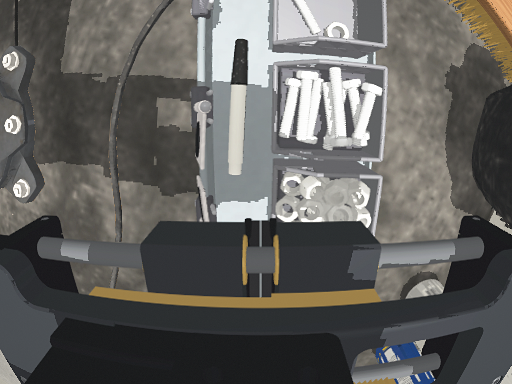

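Fingers are shut in the free space behind tag c (leaf at ~(203,195)) and clear of the pen. Descending and pulling toward the robot.

```bash
python3 -m inch '[[0,[26,0,0],[0,0,0]],[0,[26,0,0],[0,0,0]],[0,[0,0,0],[0,0,0]],[0,[0,-12,0],[0,0,0]],[0,[0,-12,0],[0,0,0]],[0,[0,-12,0],[0,0,0]],[0,[0,-12,0],[0,0,0]],[0,[0,-12,0],[0,0,0]],[0,[0,-12,0],[0,0,0]],[0,[0,0,0],[0,0,0]]]'
python3 -c "
from h import *
where(-47)"
```

```text
time: 5.92
position: [0.4812, 0.0969, 0.0985]
tool_rot: [0.476, 0.514, -0.466, 0.541]
ft_force: [0.3, 0.2, 0.4]
grip_width: 0.0004
5.925 in pin frame mm [-26.7  21.6  98.5] [0.26468791 0.1932391  0.36866109]
```

```bash
python3 -m inch '[[0,[0,0,9],[0,0,0]],[0,[0,0,9],[0,0,0]],[0,[0,0,9],[0,0,0]],[0,[0,0,9],[0,0,0]],[0,[0,0,9],[0,0,0]],[0,[0,-20,0],[0,0,0]],[0,[0,-25,0],[0,0,0]],[0,[-40,0,0],[0,0,0]],[0,[-40,0,0],[0,0,0]],[0,[-40,0,0],[0,0,0]],[0,[0,0,0],[0,0,0]]]'
python3 - <<'E'
from h import *
where(-141)
p=imaging.camera_params('wrist')
im=imaging.camera('wrist');cv2.imwrite('pics/w2.png',im[:,:,::-1])
print(R.from_quat(get_obs()['tool_rot']).as_matrix().round(3))
E
```

```text
time: 7.3
position: [0.4386, 0.0418, 0.2203]
tool_rot: [0.477, 0.513, -0.466, 0.541]
ft_force: [0.6, 0.6, 0.4]
grip_width: -0.0001
7.3 in pin frame mm [-75.   65.5 220.3] [0.58146236 0.5907255  0.41576105]
[[ 0.036  0.993  0.11 ]
 [-0.015  0.111 -0.994]
 [-0.999  0.034  0.019]]
```

View pics/w2.png

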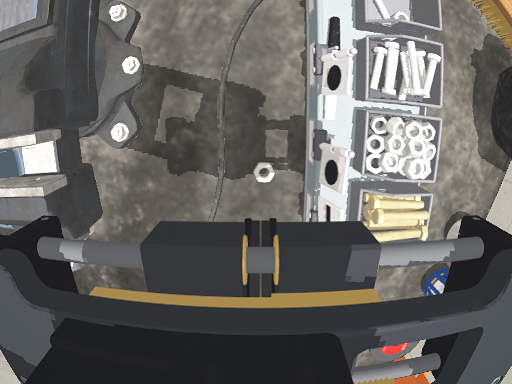

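Tag c now shows its disc at (332,172), next to b's at (335,75), and the spare nut is undisturbed. Next is tag d.

```bash
python3 -m inch '[[0,[0,40,14],[0,0,0]],[0,[0,40,14],[0,0,0]],[0,[0,38,12],[0,0,0]],[0,[0,0,0],[0,0,0]],[0,[40,0,0],[0,0,0]],[0,[30,0,0],[0,0,0]],[0,[0,0,0],[0,0,0]]]'
python3 -c "
from h import *
where(-141)"
```

```text
time: 8.22
position: [0.5539, 0.0137, 0.1406]
tool_rot: [0.472, 0.521, -0.472, 0.533]
ft_force: [-0.3, -0.2, -0.3]
grip_width: 0.0004
8.225 in pin frame mm [ 36.7  25.  140.6] [-0.26854407 -0.18847096 -0.27726368]
```

```bash
python3 -m inch '[[0,[0,6,0],[0,0,0]],[0,[25,0,0],[0,0,0]],[0,[22,0,0],[0,0,0]],[0,[0,0,0],[0,0,0]],[0,[0,-12,0],[0,0,0]],[0,[0,-12,0],[0,0,0]],[0,[0,-12,0],[0,0,0]],[0,[0,-12,0],[0,0,0]],[0,[0,-12,0],[0,0,0]],[0,[0,-10,0],[0,0,0]],[0,[0,0,0],[0,0,0]]]'
python3 -c "
from h import *
where(-141)"
```

```text
time: 9.6
position: [0.4897, 0.0055, 0.0992]
tool_rot: [0.474, 0.517, -0.469, 0.536]
ft_force: [-0.2, 0.1, -0.3]
grip_width: 0.0006
9.6 in pin frame mm [-28.1  23.9  99.2] [-0.16798989  0.10202021 -0.34284162]
```

```bash
python3 -m inch '[[0,[0,0,9],[0,0,0]],[0,[0,0,9],[0,0,0]],[0,[0,0,9],[0,0,0]],[0,[0,0,9],[0,0,0]],[0,[0,0,10],[0,0,0]],[0,[0,-20,0],[0,0,0]],[0,[0,-25,0],[0,0,0]],[0,[-40,0,0],[0,0,0]],[0,[-40,0,0],[0,0,0]],[0,[-40,0,0],[0,0,0]],[0,[0,0,62],[0,0,0]],[0,[0,0,62],[0,0,0]]]'
python3 -m inch '[[0,[-20,0,62],[0,0,0]],[0,[0,0,60],[0,0,0]],[0,[0,0,0],[0,0,0]],[0,[0,0,0],[0,0,0]]]'
python3 - <<'E'
from h import *
im=imaging.camera('wrist');a=imaging.camera('top')
v=np.vstack([cv2.resize(a[160:260,105:275],(680,400),interpolation=cv2.INTER_CUBIC),cv2.resize(im[0:120,180:500],(680,200),interpolation=cv2.INTER_CUBIC)])
cv2.imwrite('pics/f.png',v[:,:,::-1])
E
```

```text
time: 11.1
position: [0.4618, -0.1735, 0.2246]
tool_rot: [0.473, 0.518, -0.467, 0.539]
ft_force: [1.5, 0.9, 0.0]
grip_width: 0.0004
time: 11.6
position: [0.4743, -0.3001, 0.2462]
tool_rot: [0.474, 0.515, -0.469, 0.538]
ft_force: [0.0, -0.5, 0.0]
grip_width: 0.0003
```

View pics/f.png

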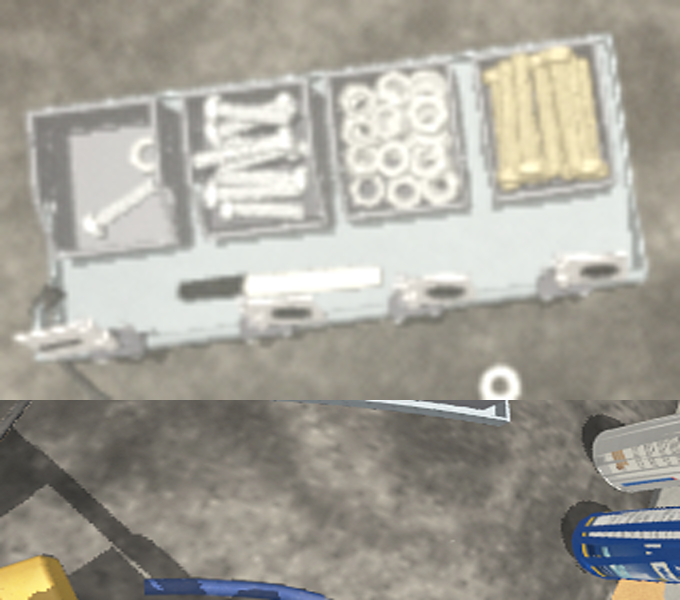

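Tags b, c and d show discs to the right. Tag a at (90,340) is unclear in this view, so I take a closer look with the wrist camera.

```bash
python3 -m inch '[[0,[0,-10,-60],[0,0,0]],[0,[0,-10,-60],[0,0,0]],[0,[0,-10,-60],[0,0,0]],[0,[0,-10,-60],[0,0,0]],[0,[0,0,-60],[0,0,0]],[0,[0,0,-60],[0,0,0]],[0,[0,0,-60],[0,0,0]],[0,[0,0,-40],[0,0,0]],[0,[0,0,0],[0,0,0]],[0,[0,0,0],[0,0,0]]]'
python3 - <<'E'
from h import *
where(0)
im=imaging.camera('wrist')
cv2.imwrite('pics/w3.png',cv2.resize(im[:240,100:420,::-1],(800,600),interpolation=cv2.INTER_CUBIC))
E
```

```text
time: 12.95
position: [0.3716, 0.1704, 0.236]
tool_rot: [0.47, 0.519, -0.463, 0.543]
ft_force: [-0.6, 0.7, 0.4]
grip_width: 0.0006
12.95 in pin frame mm [-127.7   59.5  236. ] [-0.57858543  0.74280784  0.38659695]
```

View pics/w3.png

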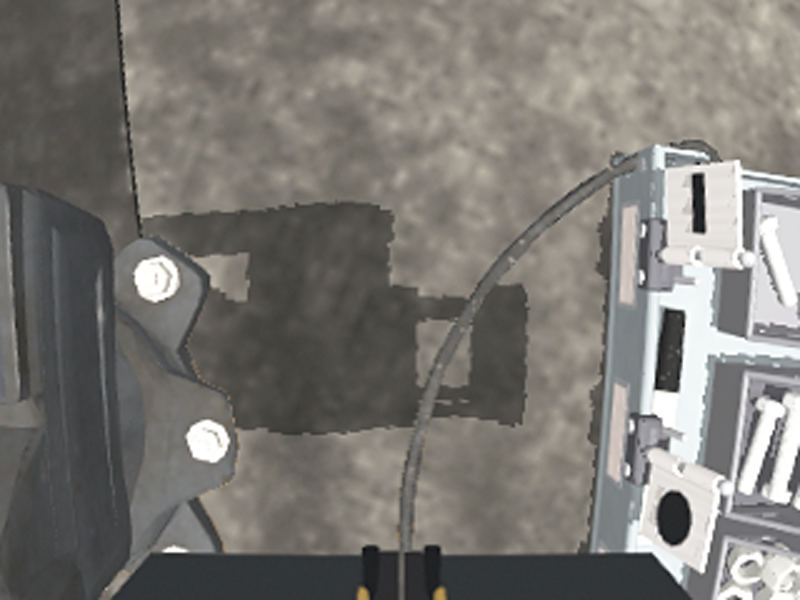

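Tag a shows its bar at (700,205), lying left in front of the run-down bin, and b shows its disc at (673,517). All four are correct and the robot touches nothing.

```bash
python3 -c "
from rig import robot
print(robot.hand_in())"
```

```text
the job is handed in; nothing more can be done
None
```

The job is handed in, about 13 s into the 61 s allowed. The tags for the nuts and the long bolts were wrong. I pushed both over to the right with shut fingers, reaching behind each leaf, pulling it towards the robot and sweeping it past the middle. The other two tags were already correct and I left them alone.

- **Tags:** the last pictures show discs to the right at bolts, nuts and long bolts, and the bar to the left at the run-down bin. I judged this by eye and did not measure the joint angles.
- **Other things:** the bins, pen and spare nut look unmoved. The force readings I saw stayed below 2 N, and at hand-in the fingers were clear of everything.
- **Disagreement:** the network's bin origins put the stand about 10 mm further left than the clips and tray edges did. I used the clips and tray edges, and the wrist view confirmed them to within about 4 mm.

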